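# Hook the instrument bracket into the slotted upright and lock it

### The arm

A 6-joint arm with a two-finger parallel gripper is mounted at the origin on the work surface. World frame = base frame: x ahead of the robot, y to its left, z up, the work surface at z = 0. Lengths are in m, angles in rad, forces in N, time in s.
With the tool pointing down it reaches from about 0.3 to 0.825 m from the base axis. Payload 5.4 kg.
Tool frame: the origin (TCP) lies midway between the tips of the shut fingers; the grasp point (between the pads) lies robot.grip_point_offset behind it (robot.grip_point_offset is the distance from the TCP to the grasp point, in m); z points along the fingers, y is the direction in which the jaws open and shut (so a half turn about z gives the same grasp; the last joint's range is limited). The gripper opens to 92 mm and grips with 3 to 60 N. Pads are 20 mm wide; open, the fingers measure 128 mm over their backs; the gripper's body (75 mm by 189 mm) begins 69 mm behind the grasp point.
Start: joints at [1.118, 0.158, 1.597, -0, 1.386, -0.21], TCP at [0.138, 0.558, 0.177] pointing down, gripper open.
Joint ranges: [-2.91, 2.91], [-0.94, 2.29], [0.18, 2.7], [-1.29, 4.43], [0.17, 2.64], [-3, 3]. Speed limits (rad/s): [2.57, 2.57, 3.14, 3.14, 3.14, 3.14].

### API

Orientations are given as a unit quaternion [w, x, y, z].
In Python, from workcell import robot gives the robot as it stands.
- The arm moves only by the shell command python3 -m handwheel 'ROWS'. ROWS is JSON, a list that holds one entry, the list of rows, each a list of 5 numbers: the shift along the world's x, y, z in m, then the turn about the world's z in degrees, then the closure, from -1 (fully open) to 1 (shut), so that 0 is half open. A call has exactly 8 rows; each row shifts and turns the pose as measured when the row begins; what a row does not reach is not made up. A row lasts 1/10 s, in which the tool goes at most 50 mm and 8.59 degrees, less where a joint would pass 70% of its speed; a pose out of reach is approached as far as the arm can. A call is refused whole if a number of a shift passes 0.05 or a number of a turn 8.59, either way. A call with a gripper value outside its range is refused whole. The fingers move at their own pace and stop on an object; the grip force is fixed at half the most. Time passes only in rows, so rows that do not move let the fingers close, or fill a call up. It gives the time, the measured TCP pose, the force and the opening at its end, in the units of the state.
- robot.state(): the state, without advancing time (a new reading comes with each control period).
- robot.get_image(name): name is "scene" or "top" or "wrist"; returns the picture (384x512x3 uint8, blue, green, red); there is no depth.
- robot.camera_info(name): a dict with "vfov" (degrees; the focal length in pixels is half the picture's height over the tangent of half this angle, whatever the lens; pixels are square), "cx", "cy" (the principal point, pixels), "origin" and "rotation" of the camera in the world. Camera axes: x right, y up, looking along -z (the intrinsics and any distortion apply to the point x, -y, -z); pixel columns grow to the right and rows downward; lengths in m; the calibration is good to about 2 mm. A picture is of the moment at which its call begins: read the wrist's pose just before it. camera_info takes no time and is no camera call; for the wrist camera it gives the pose at the moment of the call.
- robot.job_done(): hands the job in, once; it reports no verdict.
Trained networks look in the newest picture that a camera, given by its name, has taken for a name from the list of things; names that differ only in an ending like _2 or _b are one class to them, and where a whole thing is asked for, a point or a joint stands for the part that bears it (a point fixed in the world has none). Each returns a list of dicts, best first, with "score" (0 to 1); they miss things now and then, are a little off and sometimes report something else, mostly with a low value. They report only what shows in the picture. A call takes as long as a camera call.
- robot.find_in(name, camera): "extent" ([left, top, right, bottom] in pixels, round what is visible of it).
- robot.silhouettes(name, camera): "region" (384x512 bool, what is visible of it) and "extent" ([left, top, right, bottom] in pixels, round what is visible of it).
- robot.pinpoint(name, camera): "position" ([column, row] in pixels: a listed point, or the origin of a listed thing).
The state is a dict: "time_s": time; "joint_pos": joint angles; "joint_velocities": joint speeds; "effort": joint torques, N m; "eef_pos": TCP position; "eef_rot": TCP orientation; "contact_force": force on the tool from outside, world axes, zero at the start; "torque": the same for the moment, N m; "gripper_width": opening from 0.0 (shut) to 1.0 (fully open).
Only numpy, scipy, OpenCV 4.12 (cv2) and the standard library are available. Lean on these libraries where they do the work, as an engineer would, in place of code of your own. Each camera call takes 0.05 s, during which the arm holds its last target.

### The job

Pick up the ribbed bracket, hook both its hooks into the two topmost slots of the stand's slotted upright, and press it down until the sprung catch snaps out over its top edge. Be gentle with the stand, the height of whose upright you must find by feel; leave the bracket locked there and do not disturb the other things on the bench.

Things in the scene. Friction and masses are not known exactly. Their poses are not given: they have to be found in the camera images.
- bracket_grip (a point): Grip centre of the loose dark steel bracket (about 550 g), which stands on the bench on its arm like a small bookend. x: towards its hooks, z up. 62 mm above its underside, 30 mm in front (-x) of its flat rear face, in its middle plane, inside an upright rib to be gripped from above, fingers closing along y: 14 mm thick in y, from 5 to 48 mm in front of the rear face, 80 mm high.
- bracket_rear (a point): Middle of the lower edge of the bracket's rear face; axes as the grip. Back plate 5 mm thick, 32 wide, 80 high; arm 40 wide, 5 thick, 100 long to -x. Two hooks stand 11 mm out of the rear face (+x) in the middle plane, 8 mm wide: tongues 5 high, lower sides 23 and 63 above this point, ending in a lip (7 to 11 mm out) that reaches 9 mm down below the tongue.
- stand: Fixed stand; origin on the bench under the middle of the upright's front face. x: from the face into the upright (the way the hooks go in), y along the face, z up. Base plate 12 mm high, from 20 mm before the face to 130 behind, 160 wide. Dark upright 48 mm wide, nominally 200 high, front sheet 4 mm thick. Over 40 N on any part of it (upright, catch, seat) does damage.
- top_slot (a point): NOMINAL middle of the top slot's lower edge, on the face, 162 mm over the bench; axes as the stand. The upright is telescopic: it and all on it really stand up to 12 mm higher or lower (not measured). Slots in one column, 12 wide, 18 high, 40 mm apart. Hooks enter only 8 to 12 mm above home (home: seat fully down, a hard stop, tongues 1 mm over the slots' lower edges); else the lips meet the sheet, rear face 11 mm off.
- seat (a joint): Travel (m, down) of a sprung steel ledge under the bracket's place: it stands 40 mm out of the face, 30 mm wide, its top 58.5 mm below the top slot's lower edge. It meets the bracket's underside 3.5 mm above home (home: underside 62 mm below that slot edge) and pushes up, 8 N there to 11.5 N at home, so the bracket must be pressed down. 0 = up, 0.0035 = fully down, hard stop.
- catch (a joint): Travel (m) of the sprung catch, a steel block 20 mm wide, 10 high, its underside 19.5 mm above the top slot's lower edge. 0 = out, 6 mm proud of the face. The back plate, held flat on the face above home, pushes it in about 6 mm (1.2 to 3 N). It springs out over the plate's top edge when the bracket is pressed to within 1.5 mm of home and then holds it down. Higher than the entry height, the upper hook meets it.
- bookend: Bystander: plain dark bookend, 90 mm wide, 110 mm high, without rib or hooks; foot reaches 90 mm to its -x side. Origin at its lower rear edge.
- syringe: Bystander: clear capped syringe, 130 mm long, lying; origin on the bench near its middle.
- sample_box: Bystander: cream closed box 100 x 130 x 45 mm; origin under its centre.
- gauge: Bystander: round dial gauge, 64 mm across, 30 mm high; origin under its centre.
- jar: Bystander: amber jar, 60 mm across, 85 mm high; origin under its centre.
- tape: Bystander: blue roll of tape, 90 mm across, 20 mm high; origin under its centre.
- driver: Bystander: screwdriver with black handle, lying; origin at its middle.

How it is judged:
On the way, in this order (a step that is already met when the one before it is completed fails the run):
1. the hooks are in the top two slots, the bracket's rear face against the upright, pushing the catch in (x of bracket_grip in the frame of stand between -0.038 and -0.024 m and y of bracket_grip in the frame of stand between -0.006 and 0.006 m and angle between the x axis of bracket_grip and the x axis of stand, either way round below 0.15 rad and angle between bracket_grip's own z axis and vertical below 0.12 rad and z of bracket_grip in the frame of stand between 0.154 and 0.19 m and value of joint catch above 0.003 m), for 0.1 s.
2. the bracket is pressed down and the catch has sprung out over its top edge (x of bracket_grip in the frame of stand between -0.038 and -0.024 m and y of bracket_grip in the frame of stand between -0.006 and 0.006 m and angle between the x axis of bracket_grip and the x axis of stand, either way round below 0.15 rad and angle between bracket_grip's own z axis and vertical below 0.12 rad and z of bracket_grip in the frame of stand between 0.146 and 0.179 m and value of joint catch below 0.002 m), for 0.2 s.
At the end, for the whole second after the job is handed in: The bracket stays, released, hooked in the top two slots: grip centre 24-38 mm in front of the face, within 6 mm of its middle, 146-179 mm over the bench, in line within 0.15 rad, upright within 0.12 rad; the catch is out again (under 2 mm) over its top edge (all of step 2); the robot touches nothing.
It fails at once if the stand is loaded with more than 40 N (contact force between anything else and stand above 40 N).
It fails at once if another thing on the bench is displaced by more than 30 mm (distance of any of bookend, syringe, sample_box, gauge, jar, tape, driver from where it was at the start of the episode above 0.03 m).
It also fails if it takes over 58 s, if anything falls off the work surface, if the arm or the gripper's body presses on something with over 40 N, if the wrist force passes 120 N, or if a joint passes its speed limit or range.

## Working session

There is one attempt and no reset: what is moved stays moved. The work goes in short steps, Python scripts to look and compute and a shell command to move; the robot and the scene stay as the last step left them, time stands still between calls to the robot, and variables do not carry over. Pictures are saved under pics/ and viewed, and the job is handed in when it is done.

```bash
mkdir -p pics; ls
python3 - <<'E'
from workcell import robot
import cv2
s=robot.state(); print({k:s[k] for k in s}); print(robot.grip_point_offset)
for n in ("scene","top","wrist"):
    print(n,robot.camera_info(n))
    cv2.imwrite(f"pics/{n}0.png",robot.get_image(n))
    if n!="wrist":
        for t in ("bracket_grip","bracket_rear","stand","top_slot"):
            print(t,[(d["score"],d["position"]) for d in robot.pinpoint(t,n)][:3])
E
```

```text
pics
{'time_s': 0.0, 'joint_pos': array([ 1.11788773e+00,  1.59052287e-01,  1.59821726e+00, -3.89211383e-07,
        1.38618512e+00, -2.10135595e-01]), 'joint_velocities': array([ 0.0010297 , -0.00032426, -0.00035461, -0.00047864,  0.00049894,
        0.00148285]), 'effort': array([ 1.26488136e-03, -3.85567296e+01, -3.22114527e+01,  7.02866237e-02,
        3.79085122e-02, -1.67423332e-04]), 'eef_pos': array([0.13796037, 0.55749643, 0.17612466]), 'eef_rot': array([-3.02846865e-04,  1.21088533e-01,  9.92641275e-01, -8.80377333e-04]), 'contact_force': array([-0.70763471,  0.0612278 ,  0.3893616 ]), 'torque': array([ 0.01379012, -0.0310649 , -0.02837515]), 'gripper_width': 1.0007587022649376}
0.0187
scene {'vfov': 47.002180080595814, 'cx': 258.405685400995, 'cy': 192.89303908771583, 'origin': array([ 1.36287142, -0.04922963,  0.83729518]), 'rotation': array([0.67087201, 0.29061387, 0.27031576, 0.62642136])}
bracket_grip [(0.67, [170.9, 179.4]), (0.62, [120.7, 257.1])]
bracket_rear [(0.6, [167.4, 204.8])]
stand [(0.56, [281.6, 225.0])]
top_slot [(0.79, [288.3, 175.9])]
top {'vfov': 44.72442038533417, 'cx': 253.54970400207503, 'cy': 193.86562842412488, 'origin': array([0.51136751, 0.00386607, 1.20897686]), 'rotation': array([-0.69700816, -0.03031124,  0.0293916 ,  0.7158191 ])}
bracket_grip [(0.63, [350.7, 240.8])]
bracket_rear [(0.82, [346.4, 228.9])]
stand [(0.94, [230.2, 204.4])]
top_slot [(0.82, [223.7, 196.5])]
wrist {'vfov': 64.86492337917288, 'cx': 256.7683487119969, 'cy': 189.15351683125624, 'origin': array([0.07230789, 0.5745792 , 0.38471149]), 'rotation': array([ 0.78207655, -0.09501464, -0.07384395,  0.61145364])}
```

View pics/scene0.png

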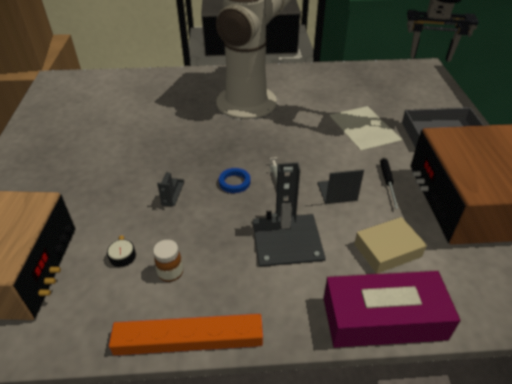

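View pics/top0.png

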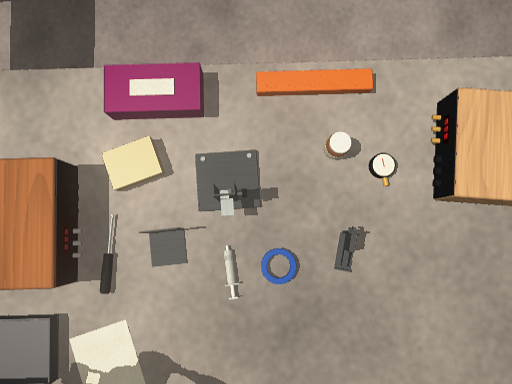

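View pics/wrist0.png

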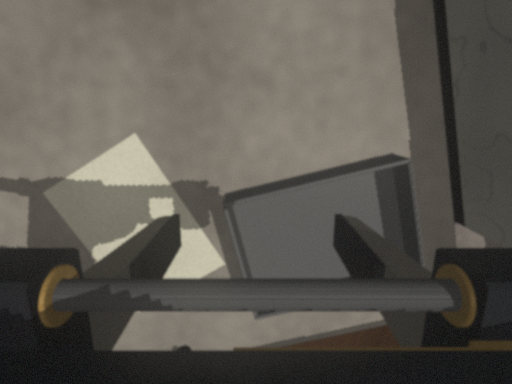

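The scene view shows the bracket at about (170,190), the stand at (285,215) with its slotted face towards the robot, and the bookend at (345,185). In the top view the bracket is at (350,248) with its hooks up and to the right, and the stand's upright is at (227,195).

```bash
cat > h.py <<'E'
import numpy as np, cv2
from scipy.spatial.transform import Rotation as R
from workcell import robot
def cam(n):
    c=robot.camera_info(n); q=c["rotation"]
    return c["origin"],R.from_quat([q[1],q[2],q[3],q[0]]).as_matrix(),192/np.tan(np.radians(c["vfov"])/2),c["cx"],c["cy"]
def ray(n,p,c=None):
    o,M,f,cx,cy=c or cam(n)
    d=M@np.array([(p[0]-cx)/f,-(p[1]-cy)/f,-1]); return o,d/np.linalg.norm(d)
def atz(n,p,z,c=None):
    o,d=ray(n,p,c); return o+d*(z-o[2])/d[2]
def proj(n,P,c=None):
    o,M,f,cx,cy=c or cam(n); q=M.T@(np.array(P)-o); return np.array([cx+f*q[0]/-q[2],cy-f*q[1]/-q[2]])
def tri(n1,p1,n2,p2):
    o1,d1=ray(n1,p1);o2,d2=ray(n2,p2)
    t=np.linalg.lstsq(np.c_[d1,-d2],o2-o1,rcond=None)[0]
    a=o1+d1*t[0];b=o2+d2*t[1]; return (a+b)/2,np.linalg.norm(a-b)
def yaw():
    q=robot.state()["eef_rot"]; return R.from_quat([q[1],q[2],q[3],q[0]]).as_matrix()
E
python3 - <<'E'
from h import *
np.set_printoptions(precision=4,suppress=True)
print("grip top",atz("top",[350.7,240.8],.062)," rear top",atz("top",[346.4,228.9],0),"scene",atz("scene",[167.4,204.8],0),atz("scene",[170.9,179.4],.062))
print("stand",atz("top",[230.2,204.4],0),atz("scene",[281.6,225],0),"slot",atz("top",[223.7,196.5],.162),atz("scene",[288.3,175.9],.162))
print(tri("top",[223.7,196.5],"scene",[288.3,175.9]))
print(yaw())
for n in("top","scene"):
  im=robot.get_image(n)
  for t,b in (("bracket_grip",1),("stand",1)):
    r=robot.silhouettes(t,n)
    print(n,t,[(d["score"],d["extent"]) for d in r][:3])
def crop(im,x0,y0,x1,y1,k,fn):
    cv2.imwrite(fn,cv2.resize(im[y0:y1,x0:x1],None,fx=k,fy=k,interpolation=cv2.INTER_CUBIC))
im=robot.get_image("top"); a=im[215:285,320:390];b=im[140:230,180:270]
cv2.imwrite("pics/c1.png",np.hstack([cv2.resize(a,(400,400),interpolation=2),cv2.resize(b,(400,400),interpolation=2)]))
im=robot.get_image("scene"); a=im[165:215,145:195];b=im[150:270,230:350]
cv2.imwrite("pics/c2.png",np.hstack([cv2.resize(a,(400,400),interpolation=2),cv2.resize(b,(400,400),interpolation=2)]))
E
```

```text
grip top [ 0.487  -0.2303  0.062 ]  rear top [ 0.5166 -0.2332  0.    ] scene [ 0.5045 -0.2341 -0.    ] [ 0.4725 -0.2188  0.062 ]
stand [0.5879 0.0654 0.    ] [0.5986 0.0646 0.    ] slot [0.5959 0.0714 0.162 ] [0.5934 0.0748 0.162 ]
(array([0.5958, 0.0728, 0.1642]), np.float64(0.0031228909215329443))
[[-0.9707  0.2404 -0.    ]
 [ 0.2404  0.9707 -0.    ]
 [ 0.     -0.     -1.    ]]
top bracket_grip [(0.65, [334.8, 228.3, 356.9, 271.1])]
top stand [(0.68, [194.7, 149.6, 260.0, 217.9]), (0.37, [145.7, 224.7, 189.3, 270.5])]
scene bracket_grip [(0.61, [157.7, 172.8, 186.6, 203.7])]
scene stand [(0.83, [251.7, 166.0, 327.2, 267.3])]
```

View pics/c1.png

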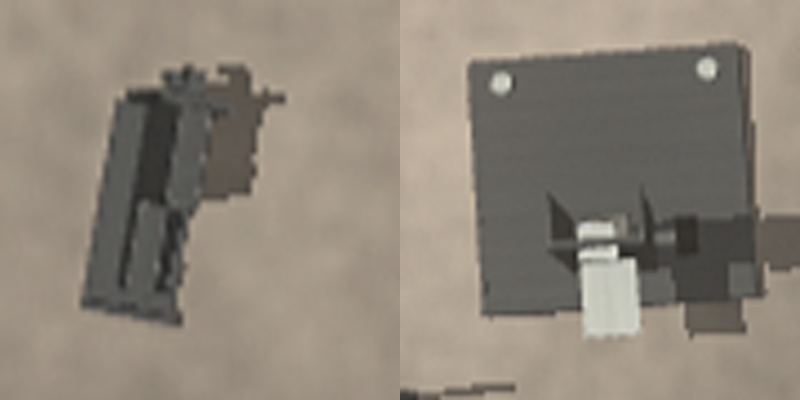

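View pics/c2.png

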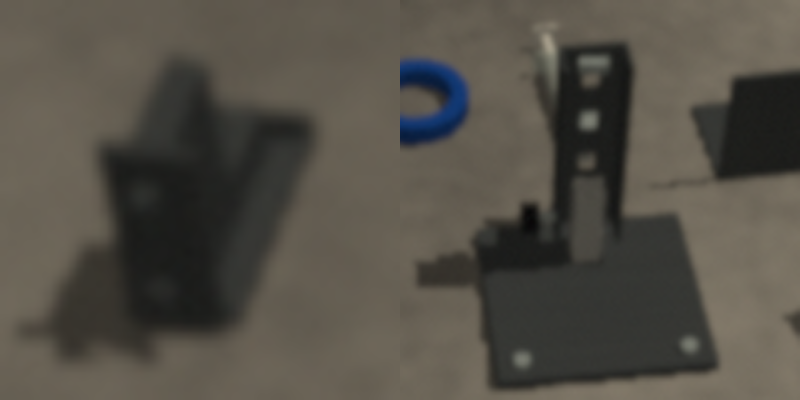

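Run:
```python
from h import *
np.set_printoptions(precision=4,suppress=True)
s=400/70
P=lambda x,y:(320+x/s,215+y/s)
a=atz("top",P(85,305),.004);b=atz("top",P(180,322),.004);c=atz("top",P(118,97),.004)
ang=lambda u,v:np.degrees(np.arctan2(v[1]-u[1],v[0]-u[0]))
print("bracket",a,b,c,ang(a,b)+90,ang(a,c),np.linalg.norm(a-b))
s2=400/90
Q=lambda x,y:(180+x/s2,140+y/s2)
p=[atz("top",Q(*k),.012) for k in((470,62),(745,45),(482,315),(752,297))]
print("stand corners",p,ang(p[0],p[1])+90,ang(p[2],p[0]))
print([np.linalg.norm(p[i]-p[j]) for i,j in((0,1),(0,2))])
# wrist camera boresight relative to tool
o,M,f,cx,cy=cam("wrist"); st=robot.state(); T=yaw()
print("cam in tool",T.T@(o-st["eef_pos"]), T.T@M)
for t in("bookend","tape","jar","gauge","syringe"):
    r=robot.pinpoint(t,"top"); print(t,[(d["score"],atz("top",d["position"],0)) for d in r[:1]])
```

```text
bracket [ 0.4168 -0.1986  0.004 ] [ 0.4082 -0.2407  0.004 ] [ 0.5091 -0.2173  0.004 ] -11.587707549323042 -11.437236380360691 0.04299342122877548
stand corners [array([ 0.7143, -0.0821,  0.012 ]), array([ 0.72  , -0.2428,  0.012 ]), array([ 0.5665, -0.0843,  0.012 ]), array([ 0.5728, -0.2404,  0.012 ])] 2.0316851986410995 0.8334037413612042
[np.float64(0.1607973054354324), np.float64(0.1477625228956512)]
cam in tool [ 0.068   0.0001 -0.2077] [[-0.001   0.971   0.2389]
 [ 1.      0.0008  0.0008]
 [ 0.0006  0.2389 -0.971 ]]
bookend [(0.75, array([0.527, 0.226, 0.   ]))]
tape []
jar [(0.88, array([ 0.7287, -0.2177,  0.    ]))]
gauge [(0.91, array([ 0.6829, -0.3282,  0.    ]))]
syringe [(0.89, array([0.4317, 0.0702, 0.    ]))]
```

```bash
python3 -m handwheel '[[[0.01,-0.02,0.04,0,-1],[0.02,-0.03,0.03,0,-1],[0.02,-0.04,0.02,0,-1],[0.02,-0.045,0,0,-1],[0.02,-0.045,0,0,-1],[0.02,-0.045,0,0,-1],[0.02,-0.045,0,0,-1],[0.02,-0.045,0,0,-1]]]'
```

```text
time_s: 2.0
eef_pos: [0.2884, 0.237, 0.2699]
eef_rot: [0.003, 0.115, 0.993, 0.0]
contact_force: [1.2, 0.6, 0.1]
gripper_width: 1.001
```

```bash
python3 -m handwheel '[[[0.02,-0.045,0,0,-1],[0.02,-0.045,0,0,-1],[0.02,-0.045,0,0,-1],[0.02,-0.045,0,0,-1],[0.02,-0.045,0,0,-1],[0.02,-0.045,0,0,-1],[0.02,-0.045,0,0,-1],[0.02,-0.045,0,0,-1]]]'
python3 -m handwheel '[[[0.02,-0.045,0,1,-1],[0.015,-0.04,0,1,-1],[0.01,-0.03,0,1,-1],[0,-0.01,0,0,-1],[0,0,0,0,-1],[0,0,0,0,-1],[0,0,0,0,-1],[0,0,0,0,-1]]]'
python3 - <<'E'
from h import *
np.set_printoptions(precision=4,suppress=True)
print(yaw(),robot.state()["eef_pos"])
c=cam("wrist"); im=robot.get_image("wrist"); cv2.imwrite("pics/w1.png",im)
for t,z in(("bracket_grip",.062),("bracket_rear",0)):
    print(t,[(d["score"],d["position"],atz("wrist",d["position"],z,c)) for d in robot.pinpoint(t,"wrist")])
# stand corners fixed
s2=400/90
Q=lambda x,y:(180+(x-400)/s2,140+y/s2)
ang=lambda u,v:np.degrees(np.arctan2(v[1]-u[1],v[0]-u[0]))
p=[atz("top",Q(*k),.012) for k in((470,62),(745,45),(482,315),(764,296))]
print("stand corners",p,ang(p[0],p[1])+90,ang(p[2],p[0]),ang(p[2],p[3])+90)
print([np.linalg.norm(p[i]-p[j]) for i,j in((0,1),(0,2),(1,3),(2,3))])
E
```

```text
time_s: 2.8
eef_pos: [0.448, -0.1305, 0.2725]
eef_rot: [0.009, 0.116, 0.993, 0.001]
contact_force: [1.0, 0.2, -0.2]
gripper_width: 1.0
time_s: 3.6
eef_pos: [0.4932, -0.2614, 0.2715]
eef_rot: [0.008, 0.092, 0.996, 0.002]
contact_force: [0.4, 0.2, 0.5]
gripper_width: 0.997
[[-0.9829  0.1832  0.0168]
 [ 0.1833  0.9831  0.0015]
 [-0.0163  0.0046 -0.9999]] [ 0.4932 -0.2614  0.2715]
bracket_grip []
bracket_rear [(0.87, [274.6, 161.8], array([ 0.5079, -0.234 ,  0.    ])), (0.67, [383.0, 87.4], array([ 0.4266, -0.0545,  0.    ]))]
stand corners [array([0.7206, 0.1512, 0.012 ]), array([ 0.7263, -0.0095,  0.012 ]), array([0.5727, 0.1466, 0.012 ]), array([ 0.5793, -0.0165,  0.012 ])] 2.0336263428883825 1.764287292755804 2.331475812939786
[np.float64(0.16078610511724234), np.float64(0.1479509023035537), np.float64(0.14711115625347793), np.float64(0.16323962095921735)]
```

View pics/w1.png

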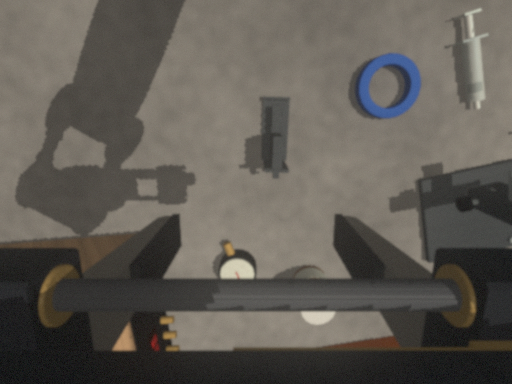

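Run:
```python
from h import *
im=cv2.imread("pics/w1.png")
cv2.imwrite("pics/w1c.png",cv2.resize(im[85:185,230:320],None,fx=6,fy=6,interpolation=2))
```

```text
(no output)
```

View pics/w1c.png

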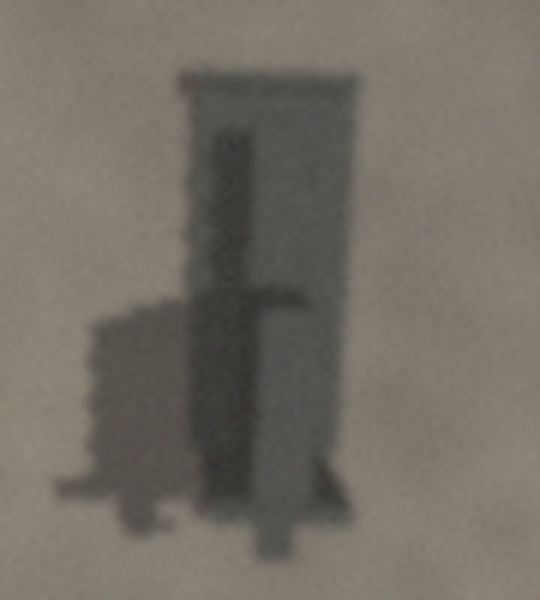

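Run:
```python
from h import *
np.set_printoptions(precision=4,suppress=True)
c=cam("wrist")
P=lambda x,y:(230+x/6,85+y/6)
for n,k,z in(("lipL",(182,95),.005),("lipR",(356,95),.005),("ribfrontmid",(282,302),.08),("ribL",(251,310),.08),("ribR",(312,310),.08),("ribL2",(255,500),.08),("ribR2",(311,500),.08),("plateL",(200,515),.08),("plateR",(352,515),.08),("hook",(274,560),.066)):
    print(n,atz("wrist",P(*k),z,c))
```

```text
lipL [ 0.4119 -0.2401  0.005 ]
lipR [ 0.42   -0.1973  0.005 ]
ribfrontmid [ 0.4601 -0.2281  0.08  ]
ribL [ 0.4605 -0.235   0.08  ]
ribR [ 0.463 -0.222  0.08 ]
ribL2 [ 0.502  -0.2413  0.08  ]
ribR2 [ 0.5043 -0.2291  0.08  ]
plateL [ 0.5031 -0.254   0.08  ]
plateR [ 0.5093 -0.2206  0.08  ]
hook [ 0.5196 -0.2391  0.066 ]
```

```bash
python3 -m handwheel '[[[-0.007,0.015,-0.02,-0.4,-1],[-0.007,0.015,-0.03,0,-1],[0,0,-0.03,0,-1],[0,0,-0.03,0,-1],[0,0,-0.03,0,-1],[0,0,-0.02,0,-1],[0,0,-0.01,0,-1],[0,0,0,0,-1]]]'
python3 - <<'E'
from h import *
np.set_printoptions(precision=4,suppress=True)
print(yaw(),robot.state()["eef_pos"])
c=cam("wrist"); im=robot.get_image("wrist"); cv2.imwrite("pics/w2.png",im)
for t,z in(("bracket_grip",.062),("bracket_rear",0)):
    print(t,[(d["score"],d["position"],atz("wrist",d["position"],z,c)) for d in robot.pinpoint(t,"wrist")])
E
```

```text
time_s: 4.55
eef_pos: [0.4794, -0.2283, 0.0989]
eef_rot: [0.011, 0.094, 0.995, -0.001]
contact_force: [0.2, 0.1, -0.1]
gripper_width: 1.0
[[-0.982   0.1873  0.0228]
 [ 0.1873  0.9823 -0.0034]
 [-0.023   0.0009 -0.9997]] [ 0.4794 -0.2283  0.0989]
bracket_grip [(0.91, [251.0, 198.5], array([ 0.4796, -0.2333,  0.062 ]))]
bracket_rear [(0.77, [256.3, 207.4], array([ 0.5086, -0.2344,  0.    ]))]
```

View pics/w2.png

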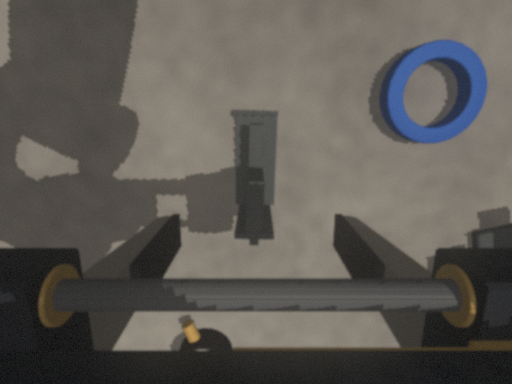

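```bash
python3 -m handwheel '[[[0,-0.004,-0.025,0,-1],[0,0,-0.02,0,-1],[0,0,-0.01,0,-1],[0,0,0,0,-1],[0,0,0,0,1],[0,0,0,0,1],[0,0,0,0,1],[0,0,0,0,1]]]'
python3 - <<'E'
from h import *
np.set_printoptions(precision=4,suppress=True)
s=robot.state();print(yaw(),s["eef_pos"],s["gripper_width"],s["contact_force"],s["torque"])
cv2.imwrite("pics/w3.png",robot.get_image("wrist"))
E
```

```text
time_s: 5.5
eef_pos: [0.4883, -0.2396, 0.0563]
eef_rot: [0.022, 0.094, 0.995, -0.008]
contact_force: [1.0, 0.1, 0.2]
gripper_width: 0.674
[[-0.9814  0.1871  0.0421]
 [ 0.1864  0.9823 -0.0193]
 [-0.045  -0.0111 -0.9989]] [ 0.4883 -0.2396  0.0563] 0.6740929306899573 [1.0035 0.0899 0.2199] [-0.025  -0.0244  0.0026]
```

View pics/w3.png

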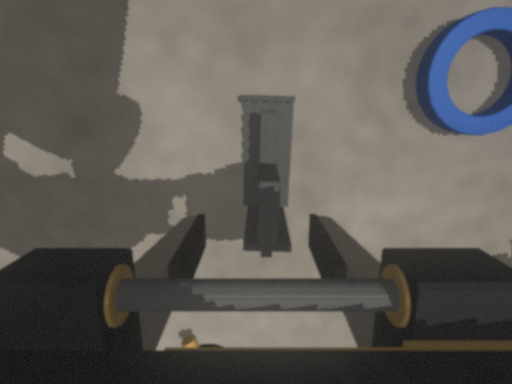

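```bash
cat > st.py <<'E'
from h import *
np.set_printoptions(precision=4,suppress=True)
s=robot.state();T=yaw()
print("t",s["time_s"],"pos",s["eef_pos"],"tz",T[:,2],"yaw",np.degrees(np.arctan2(-T[1,0],-T[0,0])),"F",s["contact_force"],"w",s["gripper_width"]*92,"j",s["joint_pos"])
E
python3 st.py; python3 -c "
from workcell import robot
robot.get_image('wrist')"; python3 st.py
python3 -m handwheel '[[[-0.009,0.006,-0.01,0,0],[0,0,0,0,0],[0,0,0,0,0],[0,0,0,0,0],[0,0,0,0,0],[0,0,0,0,0],[0,0,0,0,0],[0,0,0,0,0]]]'
python3 st.py; python3 -c "
from workcell import robot
robot.get_image('wrist')"; python3 st.py
```

```text
t 5.55 pos [ 0.4884 -0.2397  0.0564] tz [ 0.0423 -0.0194 -0.9989] yaw -10.760813299983603 F [-0.2499 -0.2296  0.5447] w 58.144666731727085 j [-0.6865  0.1651  1.8426  0.0133  1.0889 -2.0751]
t 5.6 pos [ 0.4882 -0.2395  0.0561] tz [ 0.0419 -0.0191 -0.9989] yaw -10.758670960407523 F [ 0.3538  0.4159 -0.9282] w 53.897609012145594 j [-0.6864  0.1653  1.843   0.0133  1.0888 -2.0751]
time_s: 6.4
eef_pos: [0.4813, -0.2352, 0.0483]
eef_rot: [0.024, 0.094, 0.995, -0.009]
contact_force: [-0.4, -0.7, -0.6]
gripper_width: 0.497
t 6.4 pos [ 0.4813 -0.2352  0.0483] tz [ 0.0452 -0.0217 -0.9987] yaw -10.762018588549465 F [-0.4222 -0.7134 -0.5681] w 45.76449872932241 j [-0.6886  0.1529  1.8748  0.0137  1.0652 -2.0775]
t 6.45 pos [ 0.4812 -0.2352  0.0483] tz [ 0.0453 -0.0218 -0.9987] yaw -10.760659006814324 F [-0.7329  0.6797  0.632 ] w 46.01962811458688 j [-0.6886  0.1528  1.8749  0.0137  1.0651 -2.0776]
```

```bash
python3 -m handwheel '[[[0,0,0.02,0,0],[0,0,0.02,0,0],[0,0,0.02,0,0],[0,0,0.02,0,0],[0,0,0.02,0,0],[0,0,0.02,0,0],[0,0,0.02,0,0],[0,0,0.02,0,0]]]'
python3 st.py
```

```text
time_s: 7.25
eef_pos: [0.4778, -0.2324, 0.21]
eef_rot: [0.02, 0.094, 0.995, -0.006]
contact_force: [0.4, 0.3, 1.2]
gripper_width: 0.502
t 7.25 pos [ 0.4778 -0.2324  0.21  ] tz [ 0.0382 -0.0159 -0.9991] yaw -10.782828855319815 F [0.4433 0.2527 1.174 ] w 46.15637406479773 j [-0.6887 -0.0161  1.7163  0.0122  1.4017 -2.0729]
```

```bash
python3 -m handwheel '[[[0,0,-0.019,0,0],[0,0,-0.019,0,0],[0,0,-0.019,0,0],[0,0,-0.019,0,0],[0,0,-0.019,0,0],[0,0,-0.019,0,0],[0,0,-0.019,0,0],[0,0,-0.019,0,0]]]'
python3 st.py
python3 -m handwheel '[[[0,0,0,0,0],[0,0,0,0,0],[0,0,0,0,0],[0,0,0,0,0],[0,0,0,0,0],[0,0,0,0,0],[0,0,0,0,0],[0,0,0,0,0]]]'
python3 st.py
```

```text
time_s: 8.05
eef_pos: [0.4824, -0.2361, 0.062]
eef_rot: [0.027, 0.094, 0.995, -0.011]
contact_force: [0.3, 0.3, -0.2]
gripper_width: 0.503
t 8.05 pos [ 0.4824 -0.2361  0.062 ] tz [ 0.0523 -0.0275 -0.9983] yaw -10.748581749949638 F [ 0.2632  0.2612 -0.1786] w 46.274000045082595 j [-0.6885  0.1292  1.871   0.0136  1.0836 -2.0772]
time_s: 8.85
eef_pos: [0.4831, -0.2366, 0.0641]
eef_rot: [0.028, 0.094, 0.995, -0.012]
contact_force: [-0.2, -0.2, 1.0]
gripper_width: 0.5
t 8.85 pos [ 0.4831 -0.2366  0.0641] tz [ 0.0535 -0.0286 -0.9982] yaw -10.74289888985662 F [-0.1561 -0.25    0.9789] w 46.03279138973837 j [-0.6884  0.127   1.8689  0.0135  1.0862 -2.0771]
```

```bash
python3 -m handwheel '[[[-0.003,0.004,-0.012,0,0],[-0.001,0.001,-0.012,0,0],[0,0,0,0,0.3],[0,0,-0.001,0,1],[0,0,0,0,1],[0,0,0,0,1],[0,0,0,0,1],[0,0,0,0,1]]]'
python3 st.py
python3 -c "
from h import *
cv2.imwrite('pics/w4.png',robot.get_image('wrist'))"
```

```text
time_s: 9.65
eef_pos: [0.4777, -0.2304, 0.0357]
eef_rot: [0.027, 0.094, 0.995, -0.011]
contact_force: [-0.2, 0.3, -1.7]
gripper_width: 0.145
t 9.65 pos [ 0.4777 -0.2304  0.0357] tz [ 0.0516 -0.027  -0.9983] yaw -10.741815741859057 F [-0.2041  0.2626 -1.7193] w 13.342949917430191 j [-0.6855  0.1521  1.9045  0.0138  1.028  -2.0751]
```

View pics/w4.png

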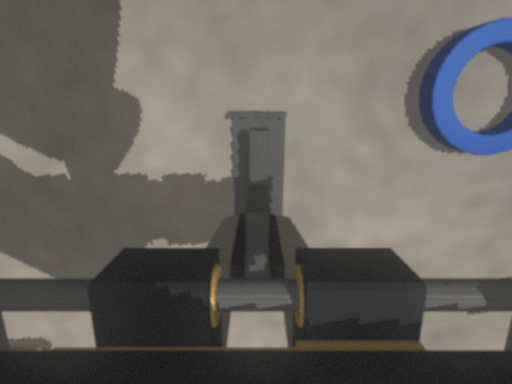

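```bash
python3 -m handwheel '[[[0,0,0.01,0,1],[0,0,0.02,0,1],[0,0,0.025,0,1],[0,0,0.025,0,1],[0,0.01,0.025,0,1],[0,0.02,0.025,0,1],[0,0.03,0.02,1,1],[0,0.03,0.01,1.5,1]]]'
python3 st.py
python3 -m handwheel '[[[0,0.03,0.005,1.5,1],[0,0.03,0,1.5,1],[0,0.03,0,1.5,1],[0,0.03,0,1.5,1],[0,0.03,0,1.5,1],[0,0.025,0,1,1],[0,0.015,0,0.5,1],[0,0,0,0,1]]]'
python3 st.py
python3 -c "
from h import *
cv2.imwrite('pics/w5.png',robot.get_image('wrist'))
cv2.imwrite('pics/t5.png',robot.get_image('top'))
cv2.imwrite('pics/s5.png',robot.get_image('scene'))"
```

```text
time_s: 10.5
eef_pos: [0.4696, -0.135, 0.1967]
eef_rot: [0.019, 0.074, 0.997, -0.006]
contact_force: [-0.3, -0.1, -5.6]
gripper_width: 0.146
t 10.5 pos [ 0.4696 -0.135   0.1967] tz [ 0.0376 -0.015  -0.9992] yaw -8.533530106768383 F [-0.2971 -0.06   -5.5942] w 13.388328046875898 j [-0.5326 -0.1232  1.8441  0.0063  1.3807 -1.9554]
time_s: 11.3
eef_pos: [0.4638, 0.067, 0.2032]
eef_rot: [0.018, -0.009, 1.0, -0.003]
contact_force: [-1.0, 0.6, -6.2]
gripper_width: 0.15
t 11.3 pos [0.4638 0.067  0.2032] tz [ 0.0353 -0.0062 -0.9994] yaw 1.058308607334357 F [-1.0128  0.5566 -6.211 ] w 13.782398528883867 j [-0.1136 -0.1775  1.8793 -0.0022  1.4039 -1.7024]
```

View pics/w5.png

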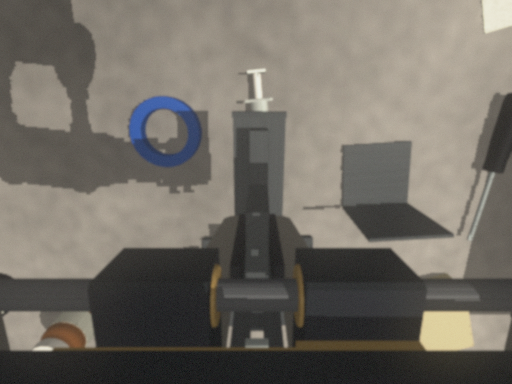

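View pics/s5.png

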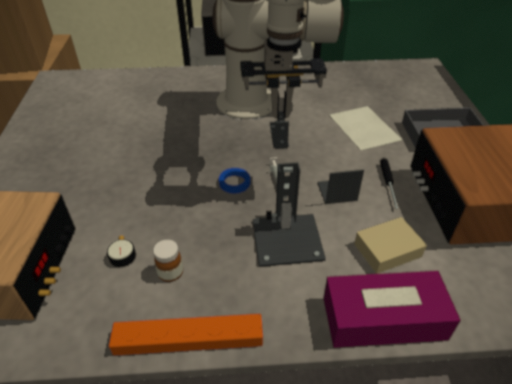

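```bash
python3 -c "
from h import *
a=cv2.imread('pics/top0.png')[140:225,185:270];b=cv2.imread('pics/s5.png')[155:240,240:325]
cv2.imwrite('pics/c5.png',cv2.resize(np.hstack([a]),None,fx=7,fy=7,interpolation=2))
cv2.imwrite('pics/c6.png',cv2.resize(np.hstack([b]),None,fx=7,fy=7,interpolation=2))"
```

```text
(no output)
```

View pics/c5.png

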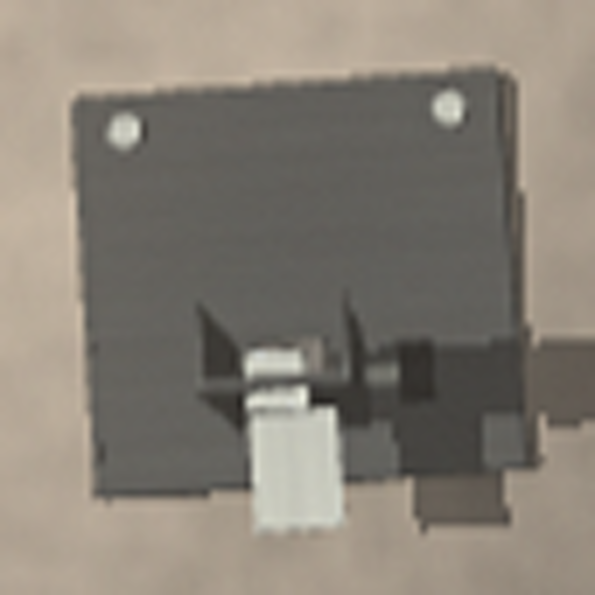

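View pics/c6.png

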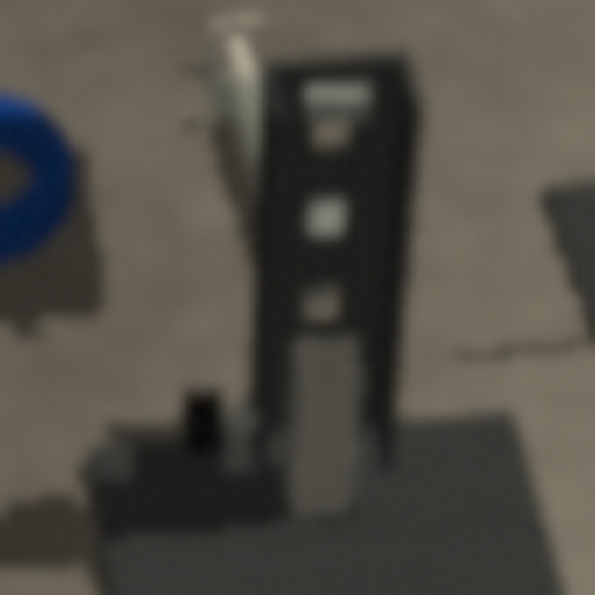

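Run:
```python
from h import *
np.set_printoptions(precision=4,suppress=True)
P=lambda x,y:(185+x/7,140+y/7)
S=lambda x,y:(240+x/7,155+y/7)
ang=lambda u,v:np.degrees(np.arctan2(v[1]-u[1],v[0]-u[0]))
for n,k,z in(("seatFL",(256,530),.1035),("seatFR",(344,527),.1035),("seatBL",(250,410),.1035),("seatBR",(338,405),.1035),
  ("catchL",(245,385),.1915),("catchR",(310,380),.1915),("catchfrontmid",(280,409),.1915),("upL",(198,388),.2),("upR",(360,372),.2)):
    print(n,atz("top",P(*k),z))
p=[atz("top",P(*k),.012) for k in((75,98),(510,72),(95,497),(537,463))]
print(p,ang(p[0],p[1])+90,ang(p[2],p[3])+90,ang(p[2],p[0]),ang(p[3],p[1]),[np.linalg.norm(p[i]-p[j]) for i,j in((0,1),(0,2),(1,3),(2,3))])
cen=sum(p)/4;print("cen",cen)
# z from scene: vertical features on face plane x=.596-ish
def atplane(n,px,x0,y0,yw):
    o,d=ray(n,px); nn=np.array([np.cos(yw),np.sin(yw),0]); t=nn@(np.array([x0,y0,0])-o)/(nn@d); return o+d*t
for nme,k in (("topL",(270,68)),("topR",(408,58)),("catchLo",(337,110)),("slot1bot",(330,150)),("slot2bot",(325,240)),("slot3bot",(320,320))):
    print(nme,atplane("scene",S(*k),.6,.068,np.radians(2)))
```

```text
seatFL [0.5551 0.0811 0.1035]
seatFR [0.5553 0.0514 0.1035]
seatBL [0.5958 0.0823 0.1035]
seatBR [0.5967 0.0524 0.1035]
catchL [0.597  0.0775 0.1915]
catchR [0.598  0.0571 0.1915]
catchfrontmid [0.5892 0.0667 0.1915]
upL [0.5957 0.0915 0.2   ]
upR [0.5994 0.0411 0.2   ]
[array([0.7204, 0.1513, 0.012 ]), array([ 0.7258, -0.0101,  0.012 ]), array([0.5724, 0.1463, 0.012 ]), array([ 0.5805, -0.016 ,  0.012 ])] 1.9153119487610013 2.876481749741302 1.9169158513100872 2.3408312760016385 [np.float64(0.16146031012657705), np.float64(0.1481643710278455), np.float64(0.1454414857261767), np.float64(0.1625591779567418)]
cen [0.6498 0.0679 0.012 ]
topL [0.6006 0.0499 0.2031]
topR [0.5991 0.0948 0.2035]
catchLo [0.5998 0.0726 0.1834]
slot1bot [0.5999 0.0711 0.1662]
slot2bot [0.5999 0.0713 0.1258]
slot3bot [0.5999 0.0712 0.0879]
```

```bash
python3 -c "
from h import *
np.set_printoptions(precision=2,suppress=True)
b=cv2.imread('pics/s5.png')[100:185,240:325]
cv2.imwrite('pics/c7.png',cv2.resize(b,None,fx=7,fy=7,interpolation=2))
b=cv2.imread('pics/w5.png')[200:350,200:320]
cv2.imwrite('pics/c8.png',cv2.resize(b,None,fx=5,fy=4,interpolation=2))
s=robot.state();p=s['eef_pos'];T=yaw();g=p-.0187*T[:,2]
xd=-T[:,0];yd=np.array([-xd[1],xd[0],0]);up=-T[:,2]
for n,(a,bb,c) in dict(plateTL=(.0325,.016,.018+.0076),plateTR=(.0325,-.016,.018+.0076),plateBL=(.0325,.016,-.0544),plateBR=(.0325,-.016,-.0544)).items():
    q=g+a*xd+bb*yd+c*up; px=proj('scene',q); print(n,q,px,(px-[240,100])*7)
"
```

```text
plateTL [0.5  0.08 0.25] [287.94 120.64] [335.61 144.5 ]
plateTR [0.5  0.05 0.25] [274.45 121.28] [241.17 148.93]
plateBL [0.5  0.08 0.17] [286.31 148.46] [324.16 339.2 ]
plateBR [0.5  0.05 0.17] [273.47 149.11] [234.26 343.77]
```

View pics/c7.png

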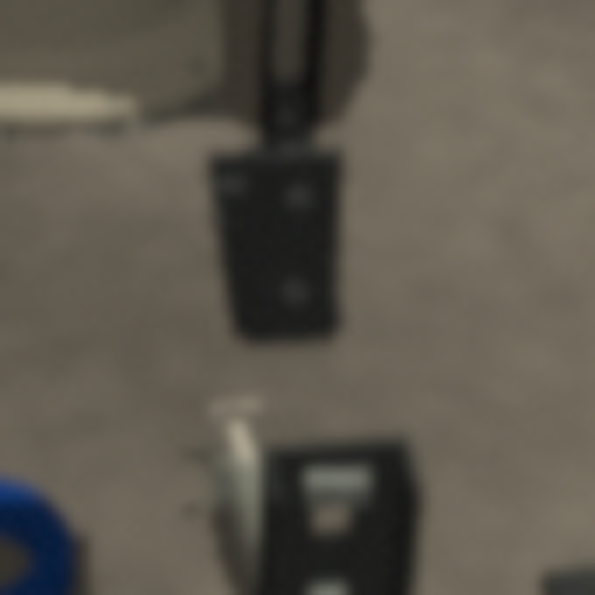

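View pics/c8.png

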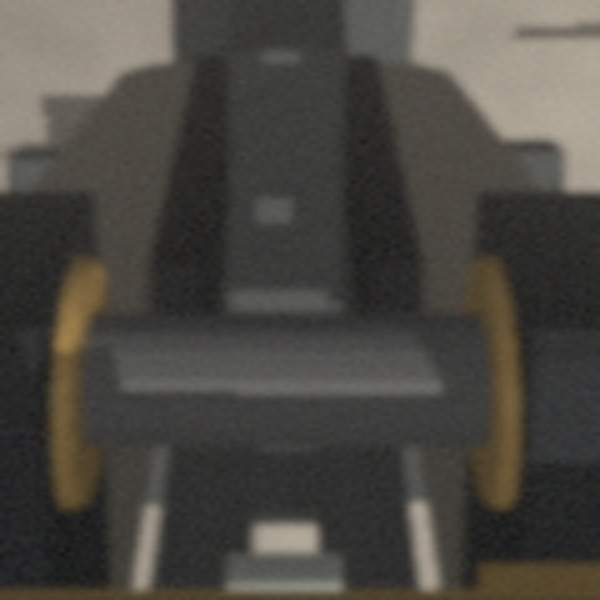

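Run:
```python
from h import *
np.set_printoptions(precision=4,suppress=True)
def atplane(n,px,x0,y0,yw):
    o,d=ray(n,px); nn=np.array([np.cos(yw),np.sin(yw),0]); t=nn@(np.array([x0,y0,0])-o)/(nn@d); return o+d*t
W=lambda x,y:(200+x/5,200+y/4)
for x0 in(.594,.597):
  print("x0",x0,"slot low",atplane("wrist",W(285,520),x0,.068,.037),"slotL/R",atplane("wrist",W(250,535),x0,.068,.037)[1],atplane("wrist",W(320,535),x0,.068,.037)[1],"catch bottom front",atplane("wrist",W(284,556),x0-.006,.068,.037),
   "catch LR",atplane("wrist",W(226,575),x0-.006,.068,.037)[1],atplane("wrist",W(343,575),x0-.006,.068,.037)[1])
s=robot.state();T=yaw();g=s["eef_pos"]-.0187*T[:,2];print("grasp",g,"proj rib top mid",proj("wrist",g-.026*T[:,2]),proj("wrist",g-.026*T[:,2]-.02*T[:,0]))
cv2.imwrite("pics/c9.png",cv2.resize(cv2.imread("pics/w5.png")[300:350,215:300],None,fx=8,fy=8,interpolation=2))
```

```text
x0 0.594 slot low [0.5941 0.0666 0.1715] slotL/R 0.060192796791999306 0.07313088210711889 catch bottom front [0.5881 0.0665 0.1893] catch LR 0.056569607840795504 0.0766890856506411
x0 0.597 slot low [0.5971 0.0666 0.168 ] slotL/R 0.060114333765216306 0.07324173685029783 catch bottom front [0.5911 0.0665 0.186 ] catch LR 0.05643416437651627 0.07685691778680108
grasp [0.4638 0.0648 0.222 ] proj rib top mid [256.3222 235.9824] [256.3647 267.4763]
```

View pics/c9.png

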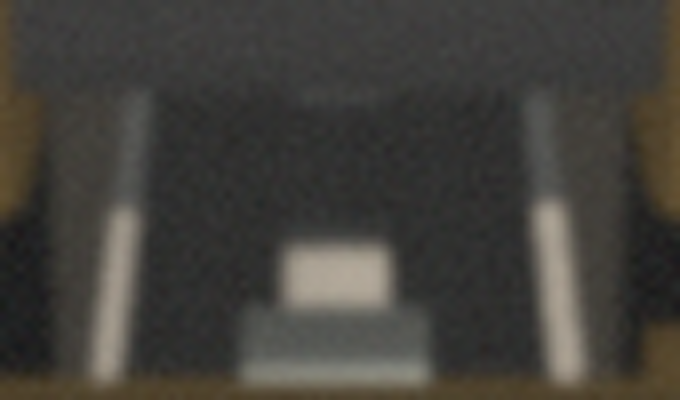

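```bash
cat > look.py <<'E'
import sys
from h import *
np.set_printoptions(precision=4,suppress=True)
exec(open("st.py").read().split("\n",1)[1])
c=cam("wrist"); im=robot.get_image("wrist"); cv2.imwrite(sys.argv[1],im)
cv2.imwrite("pics/z.png",cv2.resize(im[300:350,215:300],None,fx=8,fy=8,interpolation=2))
def atplane(px,x0,y0,yw):
    o,d=ray("wrist",px,c); nn=np.array([np.cos(yw),np.sin(yw),0]); t=nn@(np.array([x0,y0,0])-o)/(nn@d); return o+d*t
g=s["eef_pos"]-.0187*T[:,2]; print("grasp",g,"rib top px",proj("wrist",g-.026*T[:,2],c))
# row scan of brightness for slot / catch edges
gray=cv2.GaussianBlur(cv2.cvtColor(im,6),(3,3),0).astype(float)
for r in range(318,349,2): print(r,[int(v) for v in gray[r,222:294:2]])
E
python3 look.py pics/w6.png
```

```text
t 11.45 pos [0.4644 0.0646 0.2033] tz [ 0.0361 -0.0077 -0.9993] yaw 0.8834994793584328 F [-0.2415  0.0489 -4.9116] w 13.329753399466892 j [-0.1176 -0.1773  1.8789 -0.0035  1.4032 -1.7032]
grasp [0.4638 0.0648 0.222 ] rib top px [256.3222 235.9824]
318 [61, 65, 65, 66, 78, 88, 84, 64, 49, 49, 49, 48, 49, 49, 49, 48, 48, 49, 50, 50, 49, 49, 48, 47, 47, 51, 49, 49, 48, 48, 50, 59, 64, 63, 63, 58]
320 [58, 64, 64, 67, 81, 88, 81, 60, 49, 48, 49, 49, 50, 48, 49, 49, 49, 49, 47, 47, 50, 49, 48, 49, 49, 49, 50, 49, 49, 48, 49, 58, 64, 64, 62, 55]
322 [57, 63, 63, 67, 83, 88, 81, 58, 49, 48, 49, 49, 50, 50, 49, 49, 49, 51, 51, 49, 49, 49, 49, 49, 47, 48, 48, 48, 47, 48, 49, 56, 64, 65, 64, 55]
324 [59, 63, 66, 75, 95, 101, 88, 60, 49, 49, 50, 48, 49, 49, 49, 47, 48, 50, 50, 49, 48, 49, 50, 48, 47, 48, 48, 48, 48, 49, 50, 56, 62, 65, 64, 56]
326 [57, 62, 65, 94, 133, 139, 113, 65, 50, 48, 50, 49, 50, 48, 49, 49, 51, 54, 55, 55, 52, 53, 50, 49, 47, 50, 49, 47, 47, 47, 51, 59, 65, 64, 62, 55]
328 [56, 61, 66, 105, 152, 158, 122, 63, 48, 49, 48, 48, 48, 47, 48, 51, 61, 68, 71, 71, 68, 67, 57, 49
[... 930 characters left out ...]
7, 87, 87, 87, 89, 86, 60, 48, 49, 48, 48, 46, 51, 69, 67, 62, 49]
342 [54, 65, 100, 152, 163, 143, 79, 49, 47, 49, 49, 49, 51, 71, 87, 90, 90, 90, 91, 91, 92, 90, 90, 91, 89, 61, 49, 47, 48, 48, 48, 52, 71, 69, 62, 48]
344 [52, 67, 106, 154, 161, 135, 73, 50, 49, 48, 47, 46, 54, 84, 108, 113, 113, 114, 116, 116, 119, 120, 122, 121, 114, 69, 49, 49, 48, 47, 47, 49, 67, 74, 62, 47]
346 [56, 68, 104, 140, 144, 116, 69, 56, 56, 56, 55, 56, 62, 103, 134, 139, 140, 140, 142, 142, 143, 145, 146, 144, 130, 81, 57, 55, 54, 55, 54, 56, 66, 75, 66, 53]
348 [68, 71, 81, 93, 95, 84, 70, 69, 67, 68, 67, 69, 70, 84, 97, 99, 99, 100, 99, 100, 99, 100, 99, 97, 91, 73, 67, 67, 67, 68, 66, 67, 69, 71, 69, 66]
```

View pics/z.png

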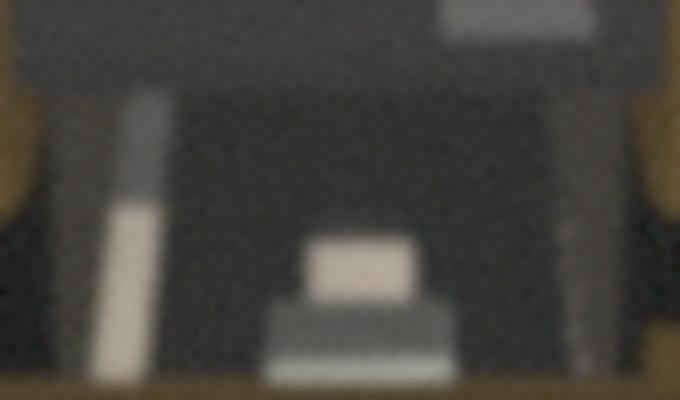

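Run:
```python
from h import *
np.set_printoptions(precision=4,suppress=True)
T=yaw();s=robot.state();print(s["eef_pos"],T[:,2])
c=cam("wrist")
def atplane(px,x0,y0,yw):
    o,d=ray("wrist",px,c); nn=np.array([np.cos(yw),np.sin(yw),0]); t=nn@(np.array([x0,y0,0])-o)/(nn@d); return o+d*t
for x0 in (.593,.596,.599):
    print(x0,atplane((259.7,329.4),x0,.068,.037),atplane((259.8,338),x0-.006,.068,.037),atplane((259.8,338),x0-.006,.068,.037)[2]-.0195)
```

```text
[0.4646 0.0644 0.2033] [ 0.0364 -0.0077 -0.9993]
0.593 [0.593  0.0688 0.1722] [0.587  0.0688 0.1896] 0.1701231133736653
0.596 [0.596  0.0689 0.1687] [0.59   0.0688 0.1863] 0.16680633162997205
0.599 [0.599  0.0689 0.1653] [0.593  0.0689 0.183 ] 0.1634895498862788
```

```bash
python3 -m handwheel '[[[0.014,0.001,0,0.6,1],[0.014,0.001,-0.005,0.6,1],[0.014,0,-0.01,0,1],[0.014,0,-0.01,0,1],[0.012,0,-0.008,0,1],[0.006,0,-0.004,0,1],[0,0,0,0,1],[0,0,0,0,1]]]'
python3 st.py
```

```text
time_s: 12.3
eef_pos: [0.5413, 0.0583, 0.1651]
eef_rot: [0.017, -0.012, 1.0, -0.005]
contact_force: [-0.4, -0.4, -5.1]
gripper_width: 0.143
t 12.3 pos [0.5413 0.0583 0.1651] tz [ 0.035  -0.0095 -0.9993] yaw 1.4191878259290682 F [-0.4265 -0.3608 -5.1275] w 13.175703407571635 j [-0.1109  0.0573  1.731  -0.0058  1.3175 -1.7049]
```

```bash
python3 -m handwheel '[[[0,0.003,0,0.3,1],[0,0.003,0,0.3,1],[0,0.003,0,0.1,1],[0,0,0,0,1],[0,0,0,0,1],[0,0,0,0,1],[0,0,0,0,1],[0,0,0,0,1]]]'
python3 look.py pics/w7.png
```

```text
time_s: 13.1
eef_pos: [0.5409, 0.0683, 0.1672]
eef_rot: [0.019, -0.019, 1.0, -0.005]
contact_force: [-0.5, -0.3, -5.7]
gripper_width: 0.149
t 13.1 pos [0.5409 0.0683 0.1672] tz [ 0.0376 -0.0093 -0.9993] yaw 2.206334107340303 F [-0.4975 -0.3024 -5.6732] w 13.701172595924445 j [-0.0922  0.0553  1.7289 -0.006   1.3191 -1.6999]
grasp [0.5402 0.0685 0.1859] rib top px [256.286  235.9617]
318 [65, 69, 70, 81, 137, 169, 170, 169, 169, 170, 170, 171, 171, 172, 172, 171, 170, 170, 168, 168, 168, 168, 168, 169, 169, 170, 170, 169, 169, 167, 139, 84, 70, 69, 69, 63]
320 [63, 68, 68, 85, 144, 171, 170, 169, 170, 169, 169, 169, 170, 170, 171, 170, 170, 170, 168, 168, 168, 168, 168, 168, 170, 170, 169, 168, 169, 168, 147, 88, 69, 68, 69, 62]
322 [64, 69, 70, 93, 150, 171, 170, 169, 168, 168, 168, 168, 169, 170, 170, 169, 169, 170, 169, 168, 168, 168, 168, 169, 169, 168, 168, 167, 168, 169, 153, 93, 69, 71, 69, 61]
324 [63, 67, 69, 100, 155, 170, 170, 169, 168, 168, 168, 168, 170, 170, 169, 168, 168, 168, 168, 168, 168, 169, 169, 170, 169, 169, 168, 167, 169, 170, 156, 99, 70, 71, 68, 61]
326 [61, 
[... 1426 characters left out ...]
, 104, 155, 166, 166, 165, 166, 167, 167, 168, 169, 170, 170, 171, 170, 171, 172, 173, 173, 174, 173, 172, 171, 168, 166, 165, 166, 167, 167, 169, 154, 106, 75, 68, 57]
344 [58, 71, 108, 157, 166, 166, 164, 166, 166, 166, 167, 167, 167, 168, 167, 167, 168, 169, 170, 171, 171, 171, 170, 168, 166, 165, 163, 164, 165, 166, 167, 160, 126, 88, 69, 56]
346 [64, 73, 106, 143, 149, 148, 149, 150, 149, 149, 150, 150, 150, 150, 150, 150, 149, 150, 152, 153, 154, 154, 151, 149, 149, 148, 149, 148, 148, 149, 149, 149, 134, 96, 72, 61]
348 [73, 76, 87, 97, 98, 99, 99, 100, 99, 99, 101, 101, 102, 102, 102, 102, 102, 102, 101, 102, 102, 103, 101, 101, 100, 100, 101, 100, 100, 100, 100, 101, 95, 82, 75, 71]
```

View pics/w7.png

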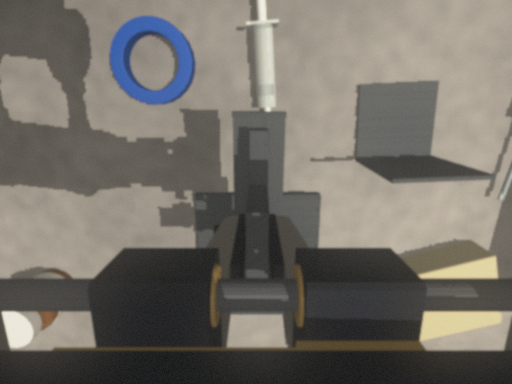

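Run:
```python
from h import *
np.set_printoptions(precision=4,suppress=True)
c=cam("wrist");s=robot.state();print(s["eef_pos"],s["time_s"])
cv2.imwrite("pics/z2.png",cv2.resize(cv2.imread("pics/w7.png")[180:250,185:335],None,fx=5,fy=5,interpolation=2))
a=atz("wrist",(195,193.5),.012,c);b=atz("wrist",(320,193),.012,c);print(a,b,(a+b)/2,np.linalg.norm(a-b))
```

```text
[0.5408 0.0683 0.1672] 13.15
[ 0.577 -0.009  0.012] [0.57   0.1464 0.012 ] [0.5735 0.0687 0.012 ] 0.15558096385198097
```

View pics/z2.png

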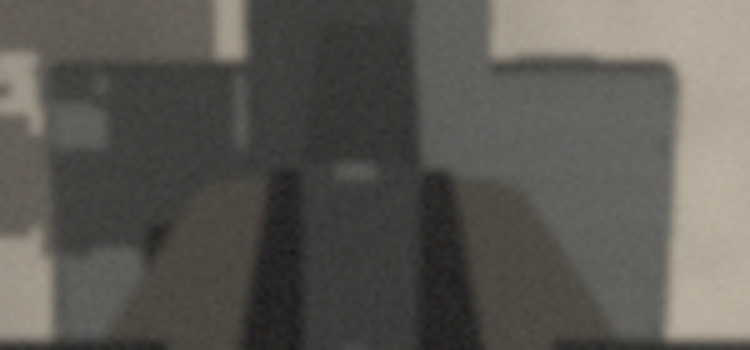

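```bash
python3 -m handwheel '[[[0,-0.001,-0.003,0,1],[0,-0.001,-0.003,0,1],[0,0,-0.003,0,1],[0,0,-0.002,0,1],[0,0,-0.002,0,1],[0,0,-0.001,0,1],[0,0,0,0,1],[0,0,0,0,1]]]'
python3 st.py
```

```text
time_s: 13.95
eef_pos: [0.5405, 0.0659, 0.1513]
eef_rot: [0.018, -0.019, 1.0, -0.005]
contact_force: [-0.3, -1.0, -5.9]
gripper_width: 0.147
t 13.95 pos [0.5405 0.0659 0.1513] tz [ 0.0363 -0.0093 -0.9993] yaw 2.1842826977296954 F [-0.3428 -0.9985 -5.9055] w 13.524577196259273 j [-0.0968  0.0681  1.7477 -0.0059  1.2887 -1.704 ]
```

```bash
python3 -m handwheel '[[[0,0.001,-0.001,0,1],[0,0,-0.001,0,1],[0,0,-0.001,0,1],[0,0,-0.001,0,1],[0,0,0,0,1],[0,0,0,0,1],[0,0,0,0,1],[0,0,0,0,1]]]'
python3 st.py
```

```text
time_s: 14.75
eef_pos: [0.5408, 0.067, 0.1473]
eef_rot: [0.018, -0.019, 1.0, -0.005]
contact_force: [-0.0, 0.6, -6.2]
gripper_width: 0.15
t 14.75 pos [0.5408 0.067  0.1473] tz [ 0.0371 -0.0093 -0.9993] yaw 2.1891043913906993 F [-0.0374  0.6412 -6.2013] w 13.787359182045753 j [-0.0946  0.0721  1.7515 -0.006   1.2801 -1.7018]
```

Underside is about 0.1116; free so far. Continuing down in 1 mm rows.

```bash
python3 -m handwheel '[[[0,0,-0.001,0,1],[0,0,-0.001,0,1],[0,0,-0.001,0,1],[0,0,0,0,1],[0,0,0,0,1],[0,0,0,0,1],[0,0,0,0,1],[0,0,0,0,1]]]'
python3 st.py
```

```text
time_s: 15.55
eef_pos: [0.541, 0.067, 0.1443]
eef_rot: [0.019, -0.019, 1.0, -0.005]
contact_force: [0.4, 1.2, -6.5]
gripper_width: 0.147
t 15.55 pos [0.541  0.067  0.1443] tz [ 0.0376 -0.0094 -0.9992] yaw 2.190564804550103 F [ 0.4395  1.2244 -6.5431] w 13.489289960508138 j [-0.0946  0.075   1.7548 -0.006   1.2736 -1.7018]
```

```bash
python3 -m handwheel '[[[0,0,-0.001,0,1],[0,0,-0.001,0,1],[0,0,-0.001,0,1],[0,0,0,0,1],[0,0,0,0,1],[0,0,0,0,1],[0,0,0,0,1],[0,0,0,0,1]]]'
python3 st.py
```

```text
time_s: 16.35
eef_pos: [0.5419, 0.0671, 0.144]
eef_rot: [0.02, -0.019, 1.0, -0.005]
contact_force: [-3.0, 1.3, -0.6]
gripper_width: 0.144
t 16.35 pos [0.5419 0.0671 0.144 ] tz [ 0.0403 -0.0096 -0.9991] yaw 2.2103858771381155 F [-2.9687  1.2609 -0.6138] w 13.265129447334298 j [-0.0943  0.0753  1.755  -0.006   1.2703 -1.7018]
```

```bash
python3 -m handwheel '[[[0,0,0.002,0,1],[0,0,0.002,0,1],[0,0,0.002,0,1],[0.001,0,0.001,0,1],[0.001,0,0,0,1],[0,0,0,0,1],[0,0,0,0,1],[0,0,0,0,1]]]'
python3 st.py
```

```text
time_s: 17.15
eef_pos: [0.5432, 0.067, 0.1487]
eef_rot: [0.019, -0.019, 1.0, -0.005]
contact_force: [-0.2, -0.5, -6.4]
gripper_width: 0.146
t 17.15 pos [0.5432 0.067  0.1487] tz [ 0.0375 -0.0093 -0.9993] yaw 2.1895285868840344 F [-0.2298 -0.523  -6.3879] w 13.407900000886043 j [-0.0942  0.0767  1.7439 -0.006   1.2828 -1.7014]
```

```bash
python3 -m handwheel '[[[0,0,0.001,0,1],[0.002,0,0.001,0,1],[0.002,0,0,0,1],[0.002,0,0,0,1],[0.002,0,0,0,1],[0,0,0,0,1],[0,0,0,0,1],[0,0,0,0,1]]]'
python3 st.py
```

```text
time_s: 17.95
eef_pos: [0.552, 0.067, 0.1508]
eef_rot: [0.019, -0.019, 1.0, -0.005]
contact_force: [-0.5, -0.1, -6.3]
gripper_width: 0.144
t 17.95 pos [0.552  0.067  0.1508] tz [ 0.0375 -0.0094 -0.9993] yaw 2.189468652313016 F [-0.4899 -0.0579 -6.2685] w 13.244751820470945 j [-0.0927  0.0976  1.7174 -0.0061  1.2884 -1.6999]
```

```bash
python3 -m handwheel '[[[0.0015,0.0003,0,0,1],[0.0015,0,0,0,1],[0.0015,0,0,0,1],[0,0,0,0,1],[0,0,0,0,1],[0,0,0,0,1],[0,0,0,0,1],[0,0,0,0,1]]]'
python3 st.py
```

```text
time_s: 18.75
eef_pos: [0.5566, 0.0674, 0.1506]
eef_rot: [0.018, -0.019, 1.0, -0.005]
contact_force: [-0.7, 0.3, -4.8]
gripper_width: 0.148
t 18.75 pos [0.5566 0.0674 0.1506] tz [ 0.0368 -0.0094 -0.9993] yaw 2.1886129036708133 F [-0.7107  0.296  -4.8423] w 13.62862899466524 j [-0.0912  0.11    1.7042 -0.0062  1.2899 -1.6984]
```

```bash
python3 -m handwheel '[[[0.0015,0,0,0,1],[0.0015,0,0,0,1],[0.001,0,0,0,1],[0,0,0,0,1],[0,0,0,0,1],[0,0,0,0,1],[0,0,0,0,1],[0,0,0,0,1]]]'
python3 st.py
```

```text
time_s: 19.55
eef_pos: [0.5593, 0.0675, 0.1502]
eef_rot: [0.016, -0.019, 1.0, -0.005]
contact_force: [-2.0, -1.1, -4.5]
gripper_width: 0.145
t 19.55 pos [0.5593 0.0675 0.1502] tz [ 0.0331 -0.0093 -0.9994] yaw 2.209019163165563 F [-1.9907 -1.0776 -4.4807] w 13.367834458038692 j [-0.0903  0.1208  1.6931 -0.0065  1.2939 -1.6978]
```

```bash
python3 -m handwheel '[[[0.0015,0,0,0,1],[0.0015,0,0,0,1],[0.001,0,0,0,1],[0,0,0,0,1],[0,0,0,0,1],[0,0,0,0,1],[0,0,0,0,1],[0,0,0,0,1]]]'
python3 st.py
python3 -c "
from h import *
im=robot.get_image('scene');cv2.imwrite('pics/s8.png',im);cv2.imwrite('pics/z8.png',cv2.resize(im[140:240,240:340],None,fx=6,fy=6,interpolation=2))"
```

```text
time_s: 20.35
eef_pos: [0.5622, 0.0675, 0.1497]
eef_rot: [0.015, -0.019, 1.0, -0.005]
contact_force: [-2.9, 0.5, -3.3]
gripper_width: 0.151
t 20.35 pos [0.5622 0.0675 0.1497] tz [ 0.0294 -0.0094 -0.9995] yaw 2.221255581830597 F [-2.9204  0.515  -3.2596] w 13.866950910952488 j [-0.0895  0.1321  1.6817 -0.0069  1.2977 -1.6971]
```

View pics/z8.png

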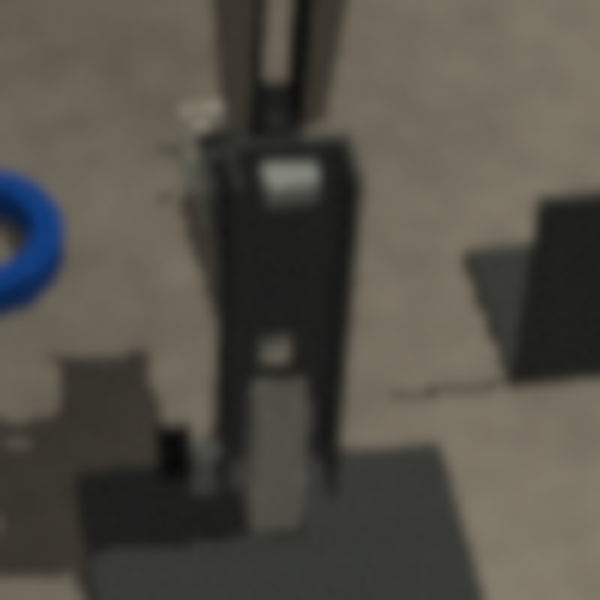

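```bash
python3 -m handwheel '[[[0.0015,0,0,0,1],[0.0015,0,0,0,1],[0.001,0,0,0,1],[0,0,0,0,1],[0,0,0,0,1],[0,0,0,0,1],[0,0,0,0,1],[0,0,0,0,1]]]'
python3 st.py
```

```text
time_s: 21.2
eef_pos: [0.5618, 0.0675, 0.1486]
eef_rot: [0.009, -0.02, 1.0, -0.005]
contact_force: [-3.2, 0.2, -3.7]
gripper_width: 0.152
t 21.2 pos [0.5618 0.0675 0.1486] tz [ 0.0182 -0.0098 -0.9998] yaw 2.2606347351108687 F [-3.1893  0.2424 -3.7326] w 13.966255651115695 j [-0.0887  0.142   1.6727 -0.0085  1.3078 -1.6967]
```

```bash
python3 -m handwheel '[[[0.0005,0,-0.0015,0,1],[0,0,-0.0015,0,1],[0,0,-0.001,0,1],[0,0,0,0,1],[0,0,0,0,1],[0,0,0,0,1],[0,0,0,0,1],[0,0,0,0,1]]]'
python3 st.py
python3 -c "
from h import *
im=robot.get_image('scene');cv2.imwrite('pics/s9.png',im);cv2.imwrite('pics/z9.png',cv2.resize(im[140:240,240:340],None,fx=6,fy=6,interpolation=2))"
```

```text
time_s: 22.0
eef_pos: [0.5618, 0.0674, 0.1446]
eef_rot: [0.008, -0.02, 1.0, -0.005]
contact_force: [-4.1, -0.2, -4.4]
gripper_width: 0.145
t 22.0 pos [0.5618 0.0674 0.1446] tz [ 0.0169 -0.0101 -0.9998] yaw 2.267301087234902 F [-4.1392 -0.1907 -4.4042] w 13.356996885635612 j [-0.0886  0.1466  1.6757 -0.0089  1.3016 -1.6966]
```

View pics/z9.png

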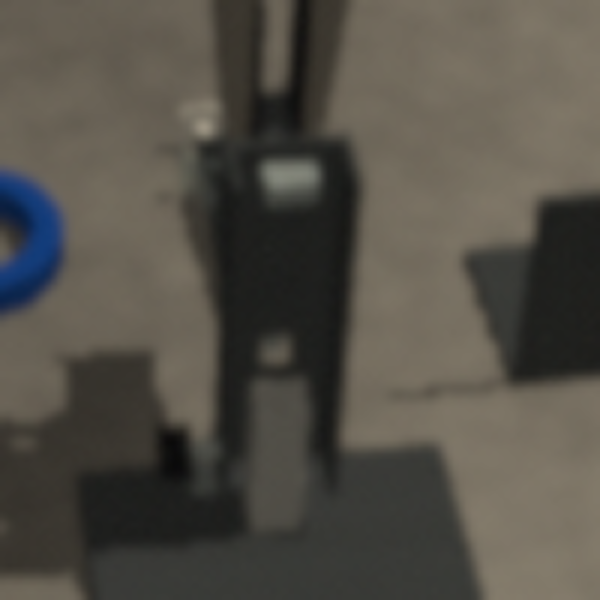

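```bash
python3 -m handwheel '[[[0,0,-0.001,0,1],[0,0,-0.001,0,1],[0,0,-0.001,0,1],[0,0,-0.001,0,1],[0,0,0,0,1],[0,0,0,0,1],[0,0,0,0,1],[0,0,0,0,1]]]'
python3 st.py
```

```text
time_s: 22.85
eef_pos: [0.5618, 0.0674, 0.1447]
eef_rot: [0.009, -0.02, 1.0, -0.006]
contact_force: [-3.7, -1.0, -3.1]
gripper_width: 0.146
t 22.85 pos [0.5618 0.0674 0.1447] tz [ 0.0175 -0.0108 -0.9998] yaw 2.2923643010258252 F [-3.6899 -1.0333 -3.0829] w 13.431083457033864 j [-0.0882  0.1462  1.676  -0.0095  1.3009 -1.6965]
```

```bash
python3 -m handwheel '[[[0,0,-0.001,0,1],[0,0,-0.0015,0,1],[0,0,-0.002,0,1],[0,0,-0.002,0,1],[0,0,-0.002,0,1],[0,0,-0.002,0,1],[0,0,-0.002,0,1],[0,0,-0.002,0,1]]]'
python3 st.py
```

```text
time_s: 23.65
eef_pos: [0.5621, 0.0673, 0.1423]
eef_rot: [0.009, -0.021, 1.0, -0.006]
contact_force: [-9.2, -0.5, 6.0]
gripper_width: 0.144
t 23.65 pos [0.5621 0.0673 0.1423] tz [ 0.019  -0.0126 -0.9997] yaw 2.368885950122714 F [-9.1762 -0.4799  6.0409] w 13.247936739523688 j [-0.0872  0.1479  1.6792 -0.0113  1.2945 -1.6963]
```

```bash
python3 -m handwheel '[[[0,0,-0.002,0,1],[0,0,-0.002,0,1],[0,0,-0.0025,0,1],[0,0,-0.0025,0,1],[0,0,-0.0025,0,1],[0,0,-0.0025,0,1],[0,0,-0.0025,0,1],[0,0,-0.0025,0,1]]]'
python3 st.py
python3 -c "
from h import *
im=robot.get_image('scene');cv2.imwrite('pics/s10.png',im);cv2.imwrite('pics/z10.png',cv2.resize(im[140:240,240:340],None,fx=6,fy=6,interpolation=2))"; python3 st.py
```

```text
time_s: 24.45
eef_pos: [0.5622, 0.0671, 0.1409]
eef_rot: [0.01, -0.022, 1.0, -0.008]
contact_force: [-11.1, -0.1, 9.1]
gripper_width: 0.147
t 24.45 pos [0.5622 0.0671 0.1409] tz [ 0.021  -0.0155 -0.9997] yaw 2.496745481899122 F [-11.0776  -0.0746   9.1002] w 13.512873367438882 j [-0.0857  0.148   1.682  -0.0142  1.2894 -1.6962]
t 24.5 pos [0.5622 0.0671 0.1409] tz [ 0.0211 -0.0155 -0.9997] yaw 2.499692439536738 F [-11.1533  -1.0511   9.0289] w 13.115650058843379 j [-0.0857  0.1479  1.6821 -0.0142  1.2893 -1.6962]
```

View pics/z10.png

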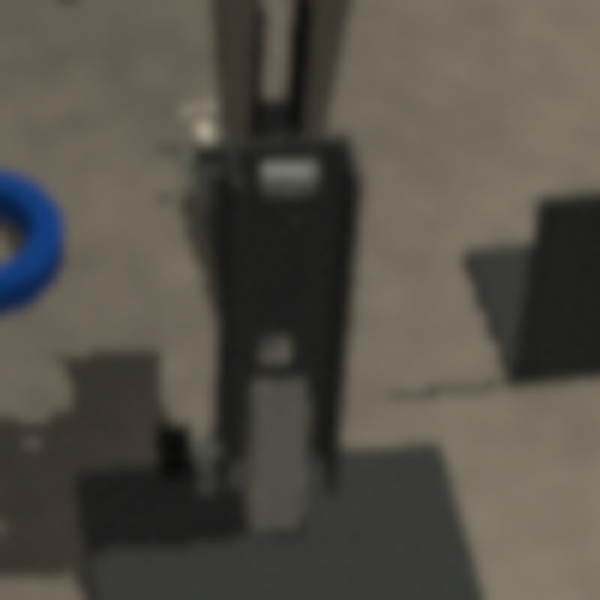

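```bash
python3 -c "
import cv2
for n in ('s5','s8','s9','s10'):
    g=cv2.cvtColor(cv2.imread(f'pics/{n}.png'),6); print(n,g[163:182,286:290].mean(1).astype(int))"
```

```text
s5 [ 65  46  42  68 100 114 101  82  76  82  88  84  69  48  34  30  29  29
  31]
s8 [ 43  39  42  70 105 126 129 119  99  78  63  48  35  31  29  30  30  30
  30]
s9 [ 42  39  42  70 105 126 130 120  99  79  63  48  35  30  29  29  30  30
  30]
s10 [ 42  39  43  70 103 117 104  82  68  54  39  31  30  31  30  30  29  29
  30]
```

```bash
python3 -m handwheel '[[[0,0,0,0,1],[-0.0005,0,0,0,1],[-0.0005,0,0,0,1],[0,0,0,0,1],[0,0,0,0,0.6],[0,0,0,0,0.2],[0,0,0,0,0],[0,0,0,0,0]]]'
python3 st.py
python3 -c "
from h import *
im=robot.get_image('scene');cv2.imwrite('pics/s11.png',im);g=cv2.cvtColor(im,6); print(g[163:182,286:290].mean(1).astype(int))
cv2.imwrite('pics/w11.png',robot.get_image('wrist'))"; python3 st.py
```

```text
time_s: 25.3
eef_pos: [0.5678, 0.0667, 0.1472]
eef_rot: [0.019, -0.022, 1.0, -0.009]
contact_force: [0.6, 0.4, 0.0]
gripper_width: 0.441
t 25.3 pos [0.5678 0.0667 0.1472] tz [ 0.0374 -0.0162 -0.9992] yaw 2.483631578935871 F [0.5653 0.4074 0.0256] w 40.61306692374397 j [-0.086   0.1416  1.6764 -0.0135  1.2849 -1.6963]
[ 49  42  43  70 104 117 104  83  68  55  39  31  30  30  30  30  30  30
  30]
t 25.4 pos [0.5675 0.0667 0.147 ] tz [ 0.0367 -0.0162 -0.9992] yaw 2.485016277602108 F [ 0.4339  0.3868 -0.5508] w 45.84678887318066 j [-0.086   0.1417  1.6767 -0.0135  1.2852 -1.6963]
```

View pics/w11.png

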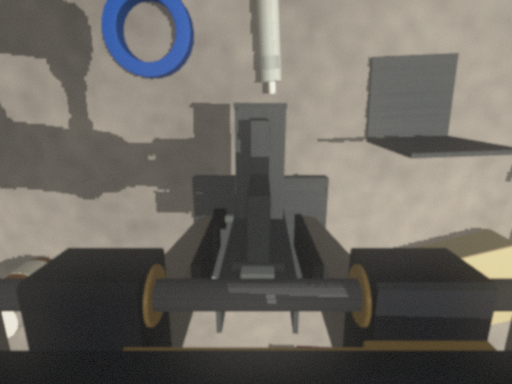

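The fingers are clear of the rib on both sides (rib at column 258, fingers at about 215 and 300) and the catch is still out. I'll back off upward.

```bash
python3 -m handwheel '[[[-0.001,0,0.01,0,0],[-0.001,0,0.02,0,0],[-0.001,0,0.02,0,0],[-0.001,0,0.025,0,0],[-0.01,0,0.025,0,0],[-0.02,0,0.025,0,0],[-0.03,0,0.01,0,0],[-0.03,0,0,0,0]]]'
python3 -m handwheel '[[[-0.03,0,0,0,0],[-0.02,0,0,0,0],[-0.01,0,0,0,0],[0,0,0,0,0],[0,0,0,0,0],[0,0,0,0,0],[0,0,0,0,0],[0,0,0,0,0]]]'
python3 st.py
python3 -c "
from h import *
im=robot.get_image('scene');cv2.imwrite('pics/s12.png',im);g=cv2.cvtColor(im,6); print(g[163:182,286:290].mean(1).astype(int))
a=im[140:240,240:340]
w=robot.get_image('wrist');cv2.imwrite('pics/w12.png',w)
t=robot.get_image('top');cv2.imwrite('pics/t12.png',t)
for n in ('top','scene','wrist'): print(n,[(d['score'],d['position']) for d in robot.pinpoint('bracket_grip',n)][:2])
cv2.imwrite('pics/z12.png',np.hstack([cv2.resize(a,(400,400),interpolation=2),cv2.resize(t[140:225,185:270],(400,400),interpolation=2)]))"
```

```text
time_s: 26.2
eef_pos: [0.4719, 0.0664, 0.2918]
eef_rot: [0.02, -0.021, 1.0, -0.009]
contact_force: [-0.2, 0.5, 1.2]
gripper_width: 0.499
time_s: 27.0
eef_pos: [0.4098, 0.0665, 0.2982]
eef_rot: [0.025, -0.021, 0.999, -0.01]
contact_force: [0.5, -0.0, -0.5]
gripper_width: 0.495
t 27.0 pos [0.4098 0.0665 0.2982] tz [ 0.0512 -0.0179 -0.9985] yaw 2.488280698964576 F [ 0.4858 -0.0058 -0.5203] w 45.560357919114736 j [-0.1217 -0.3759  1.8542 -0.0116  1.6103 -1.7361]
[ 53  41  40  66  98 111  99  78  65  51  36  30  28  28  28  27  28  29
  28]
top [(0.75, [224.9, 211.1])]
scene [(0.68, [284.4, 163.3])]
wrist [(0.89, [253.3, 286.0]), (0.47, [255.9, 302.1])]
```

View pics/z12.png

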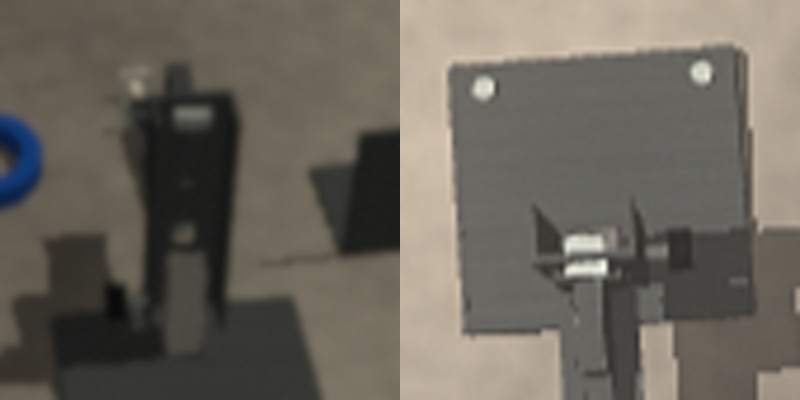

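View pics/w12.png

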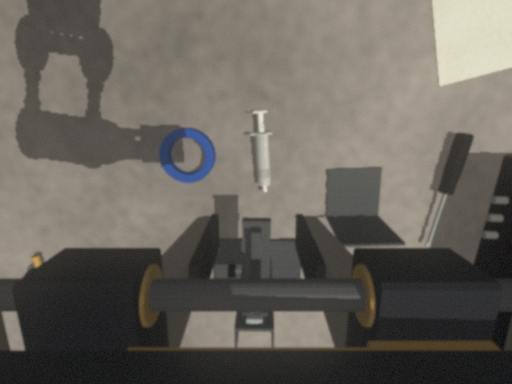

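Run:
```python
from h import *
print(atz("top",[224.9,211.1],.167), tri("top",[224.9,211.1],"scene",[284.4,163.3]))
P=lambda x,y:(185+(x-400)*85/400,140+y*85/400)
print("rib front/rear mid",atz("top",P(594,372),.185),atz("top",P(588,282),.185))
robot.job_done(); print(robot.state()["time_s"])
```

```text
[0.56267581 0.06905548 0.167     ] (array([0.56229552, 0.06857854, 0.17473668]), np.float64(1.4210453267426288e-05))
rib front/rear mid [0.54427979 0.06539742 0.185     ] [0.5863755  0.06729439 0.185     ]
the job is handed in; nothing more can be done
the job is handed in; nothing more can be done
```

The bracket is hooked into the top two slots, pressed down and locked under the sprung catch. I handed the job in at about 27 s of the 58 s allowed; no verdict is reported.

**How it went:** I gripped the bracket's rib and lowered it onto the seat in front of the face to find the height by feel. Contact put the upright about 5 mm above nominal, and the cameras had suggested 3 to 5 mm. I then lifted about 6 mm, slid the hooks in, and pressed down until the catch sprang out. The highest force I read while pressing was about 11 N sideways and 9 N vertically, well under the 40 N limit.

**Last checks:**
- **Catch:** the scene picture after release shows the same catch brightness profile as before insertion, so it is out. The top view shows it lying over the plate's edge.
- **Position:** by the top camera, the grip centre is about 33 mm in front of the face and within 2 mm of its middle.
- **Alignment:** the bracket is in line with the stand to within about 1°.
- **Robot:** it stood clear with zero contact force. I saw no bystander displaced, though I did not measure their positions again.

**What disagreed:**
- **Camera height:** triangulating the grip centre from two cameras put it at 175 mm, against about 167 mm by feel. I put this down to network and calibration error, and both are inside the allowed 146–179 mm.
- **Arm drift:** the arm drifted several millimetres and 1–3° in tilt during moves, which I corrected from the measured pose. The bracket leaned about 2° while being inserted. I did not measure its tilt after release.

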